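# Tare the balance with the sample pot on it

### The job

Stand the white pot with the green lid upright on the middle of the balance's round steel pan and let go. Then press the balance's long blue tare bar fully down near its centre, so that both ends go down together and the bar stays level, hold it for about half a second and release it. Keep the green-lidded pot upright, leave it on the pan, and leave the red-lidded pot where it stands.

Things in the scene. Friction and masses are not known exactly. Their poses are not given: they have to be found in the camera images.
- green_pot: The pot to weigh: loose closed white cylinder, 44 mm in diameter, 60 mm tall, its top 16 mm a green lid 45 mm in diameter; about 80 g. Origin: centre of its underside; z up. It stands on a grey mat (190 x 200 x 3 mm) beside the balance, with the red-lidded pot and a brown, black-lidded jar of the same shape and size, centres at least 90 mm apart.
- red_pot: A bystander to leave alone: the same white pot, with a red lid. 44 mm in diameter, 60 mm tall. Origin: centre of its underside; z up.
- pan (a point): Centre of the upper face of the balance's round flat steel pan, 120 mm in diameter, fixed, 72 mm above the bench. The cream balance, 280 mm deep (x) and 200 mm wide (y), is fixed; nothing on it is higher than the pan. Axes: z up, x from the front with the tare bar towards the back, y along the bar.
- tare_bar (a point): Top centre of the long blue bar at the balance's front, 165 mm from the pan's centre (its -x side): 180 mm long (y), 30 mm wide (x), top 52 mm above the bench, 16 mm above its deck. Sinks 10 mm to a stop against a spring (2 N to 6 N), springs back. Also rocks about its middle (sprung, 3.5 N m/rad): pressed over 20 mm off centre, one end leads. The point moves with it, z up when level.
Mind the look-alikes: they are no part of the job. What is shaped like the green_pot but purple or yellow is not meant.

How it is judged:
On the way, in this order (a step that is already met when the one before it is completed fails the run):
1. the green-lidded pot stands upright on the pan, released, with the bar not pressed (horizontal distance between green_pot and pan below 0.035 m and z of green_pot in the frame of pan between -0.005 and 0.005 m and angle between green_pot's own z axis and vertical below 0.1 rad and linear speed of green_pot below 0.03 m/s and contact force between green_pot and the fingers below 0.1 N and z of tare_bar in the frame of pan above -0.023 m), for 0.2 s.
2. with the pot on the pan, the bar's centre is pressed at least 7 mm down, with the bar level within 0.05 rad (2.9 degrees: ends within 9 mm of each other) (horizontal distance between green_pot and pan below 0.035 m and z of green_pot in the frame of pan between -0.005 and 0.005 m and angle between green_pot's own z axis and vertical below 0.1 rad and linear speed of green_pot below 0.03 m/s and contact force between green_pot and the fingers below 0.1 N and z of tare_bar in the frame of pan below -0.027 m and angle between tare_bar's own z axis and vertical below 0.05 rad), for 0.2 s.
At the end, for the whole second after the job is handed in: The green-lidded pot stands upright (within 0.1 rad), at rest and released on the pan, its centre within 35 mm of the pan's centre and its underside within 5 mm of the pan's face; the tare bar is back up, within 3 mm of its rest height (all of step 1); the robot touches nothing.
It fails at once if the red-lidded pot is moved more than 20 mm (distance of red_pot from where it was at the start of the episode above 0.02 m).
It fails at once if the green-lidded pot is tipped by more than 0.5 rad (angle between green_pot's own z axis and vertical above 0.5 rad).
It also fails if it takes over 45 s, if anything falls off the work surface, if the arm or the gripper's body presses on something with over 40 N, if the wrist force passes 120 N, or if a joint passes its speed limit or range.

### The arm

A 7-joint arm with a two-finger parallel gripper is mounted at the origin on the work surface. World frame = base frame: x ahead of the robot, y to its left, z up, the work surface at z = 0. Lengths are in m, angles in rad, forces in N, time in s.
With the tool pointing down it reaches from about 0.4 to 0.875 m from the base axis. Payload 19.3 kg.
Tool frame: the origin (TCP) lies between the finger pads; the fingertips stand 19 mm ahead of it and the grasp point (between the pads) is the TCP; z points along the fingers, y is the direction in which the jaws open and shut (so a half turn about z gives the same grasp; the last joint's range is limited). The gripper opens to 85 mm and grips with 20 to 120 N. Pads are 22 mm wide; open, the fingers measure 114 mm over their backs; the gripper's body (76 mm by 85 mm) begins 54 mm behind the grasp point. The pads swing forward as they close: fully open they stand 13 mm farther back than shut.
Start: joints at [1.069, 0.521, -0.036, 1.599, 0.021, 1.021, -0.113], TCP at [0.262, -0.568, 0.25] pointing down, gripper open.
Joint ranges: [-2.91, 2.91], [-0.3, 2.13], [-1.5, 1.42], [0.17, 2.43], [-1.26, 4.41], [0.16, 1.93], [-2.52, 2.52]. Speed limits (rad/s): [1.89, 1.89, 2.39, 2.39, 3.01, 3.01, 3.01].

### API

Orientations are given as [roll, pitch, yaw] about the fixed x, y, z axes, in that order (R = Rz(yaw) Ry(pitch) Rx(roll)).
In Python, from workcell import status, imaging, bot gives the robot as it stands.
- The arm moves only by the shell command python3 -m handwheel 'ROWS' [FORCE]. ROWS is JSON, a list of rows, each an object with "offset": the shift along the tool's x, y, z in mm, a list of three; "rot": the turn, a rotation vector about the tool's x, y, z in degrees, a list of three; "claw": the opening, from -1 (shut) to 1 (fully open). A call has 1 to 12 rows; each row shifts and turns the commanded pose from where the row before left it, along the tool's axes as they then stand; what a row does not reach is not made up. A row lasts 1/10 s, in which the tool goes at most 50 mm and 8.59 degrees, less where a joint would pass 70% of its speed; a pose out of reach is approached as far as the arm can. A call is refused whole if a number of a shift passes 50 or a number of a turn 8.59, either way. A call with a gripper value outside its range is refused whole. The fingers move at their own pace and stop on an object; FORCE is the grip in N (left out, the last holds). Time passes only in rows, so rows that do not move let the fingers close. It gives the time, the measured TCP pose, the force and the opening at its end, in the units of the state.
- status.observe(): the state, without advancing time (a new reading comes with each control period).
- imaging.grab_frame(name): name is "side" or "top" or "wrist"; returns a dict with "color" (384x512x3 uint8, red, green, blue), "range_z" (384x512 float32, m along the optical axis (not along the pixel's ray), 0 where there is no reading), "fx", "fy", "cx", "cy" (pixels), "distortion" ([k1, k2, p1, p2, k3] as OpenCV has them; the pictures are not rectified), "camera_from_world" (4x4, takes a point from world to camera coordinates). Camera axes: x right, y down, z forward; pixel columns grow to the right and rows downward; lengths in m; the calibration is good to about 2 mm. A picture is of the moment at which its call begins.
- bot.job_done(): hands the job in, once; it reports no verdict.
Trained networks look in the newest picture that a camera, given by its name, has taken for a name from the list of things; names that differ only in an ending like _2 or _b are one class to them, and where a whole thing is asked for, a point or a joint stands for the part that bears it (a point fixed in the world has none). Each returns a list of dicts, best first, with "conf" (0 to 1); they miss things now and then, are a little off and sometimes report something else, mostly with a low value. They report only what shows in the picture. A call takes as long as a camera call. They do not tell look-alikes from the thing itself.
- imaging.regions_of(thing, camera): "region" (384x512 bool, what is visible of it) and "box" ([centre column, centre row, width, height] in pixels, round what is visible of it).
- imaging.mark_of(thing, camera): "uv" ([column, row] in pixels: a listed point, or the origin of a listed thing).
The state is a dict: "clock": time; "qpos": joint angles; "qd": joint speeds; "joint_efforts": joint torques, N m; "position": TCP position; "tool_rot": TCP orientation; "force": force on the tool from outside, world axes, zero at the start; "moment": the same for the moment, N m; "grip_width": finger opening in m.
Only numpy, scipy, OpenCV 4.12 (cv2) and the standard library are available. Lean on these libraries where they do the work, as an engineer would, in place of code of your own. Each camera call takes 0.05 s, during which the arm holds its last target.

## Working session

There is one attempt and no reset: what is moved stays moved. The work goes in short steps, Python scripts to look and compute and a shell command to move; the robot and the scene stay as the last step left them, time stands still between calls to the robot, and variables do not carry over. Pictures are saved under pics/ and viewed, and the job is handed in when it is done.

```bash
mkdir -p pics; ls; python3 - <<'E'
from workcell import status, imaging, bot
import cv2,json
print({k:v for k,v in status.observe().items()})
for n in ("side","top","wrist"):
    f=imaging.grab_frame(n); cv2.imwrite(f"pics/a_{n}.png",f["color"][:,:,::-1])
    print(n,f["fx"],f["fy"],f["cx"],f["cy"],f["distortion"],f["camera_from_world"])
E
```

```text
pics
{'clock': 0.0, 'qpos': array([ 1.06879262,  0.52201313, -0.03634419,  1.60000174,  0.02120662,
        1.02112533, -0.11277143]), 'qd': array([ 0.00071723, -0.00106865,  0.00142686,  0.00202129, -0.00037465,
        0.00108355, -0.0016603 ]), 'joint_efforts': array([-1.26303254e-03, -9.27120423e+01,  1.97871521e+00, -3.69935632e+01,
        1.77259266e-02,  8.21978407e-03, -8.19937031e-05]), 'position': array([ 0.26140722, -0.56735069,  0.24972833]), 'tool_rot': array([-3.14043322e+00,  8.13785267e-05,  4.31840256e-01]), 'force': array([0.09936962, 0.05439294, 0.56789017]), 'moment': array([ 0.00971884,  0.0120327 , -0.03129369]), 'grip_width': 0.08526193908477636}
side 351.5630174243188 351.5630174243188 256.7353203368351 187.34035443941008 [0.02961973 0.         0.         0.         0.        ] [[ 0.9305378  -0.36610289 -0.00825114 -0.51381245]
 [-0.26286404 -0.65210507 -0.71109878  0.21523856]
 [ 0.25495471  0.66387322 -0.7030437   0.65671164]
 [ 0.          0.          0.          1.        ]]
top 429.71515811488473 429.71515811488473 266.29992369106697 190.8137873664958 [-0.07151189  0.          0.          0.          0.        ] [[ 0.0295568  -0.99947511 -0.0132629   0.00153813]
 [-0.99898702 -0.02908674 -0.03433516  0.57722373]
 [ 0.03393136  0.0142643  -0.99932237  1.07418063]
 [ 0.          0.          0.          1.        ]]
wrist 340.9086019893068 340.9086019893068 257.5760666738164 191.0732782961218 [-0.06252316  0.          0.          0.          0.        ] [[ 0.41902145 -0.90797486 -0.00163442 -0.62393187]
 [-0.85785712 -0.39648111  0.32693101 -0.04233915]
 [-0.29749316 -0.13558901 -0.94504679  0.38176112]
 [ 0.          0.          0.          1.        ]]
```

View pics/a_top.png

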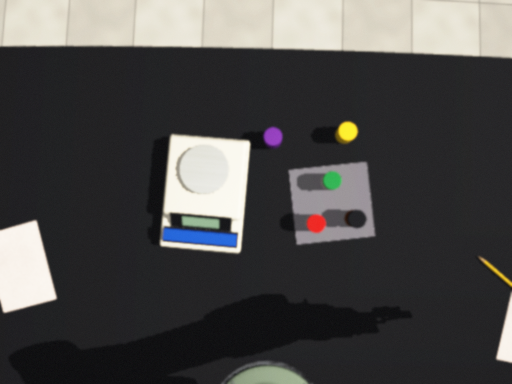

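View pics/a_side.png

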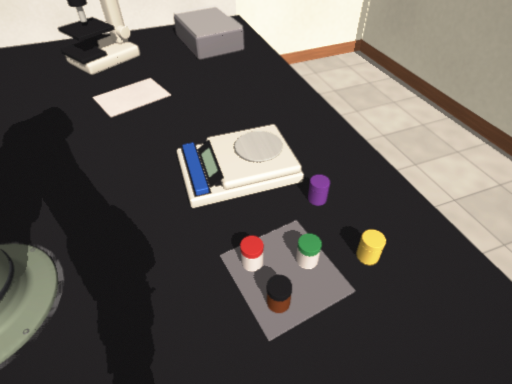

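Top view: the candidates are the green-lidded pot (332,180), red-lidded (316,223), black-lidded jar (356,219), purple (273,137) and yellow (347,131). I choose the one with the green lid. The pan is at (204,169) and the bar at (200,237). Next I'll measure these and check a crop.

```bash
cat > h.py <<'E'
import numpy as np, cv2
from workcell import status, imaging, bot
def K(f): return np.array([[f["fx"],0,f["cx"]],[0,f["fy"],f["cy"]],[0,0,1]])
def ray(f,uv):
    p=cv2.undistortPoints(np.array([[uv]],float),K(f),np.array(f["distortion"]))[0,0]
    T=np.linalg.inv(f["camera_from_world"]); return T[:3,3],T[:3,:3]@np.array([p[0],p[1],1])
def onz(f,uv,z):
    o,d=ray(f,uv); return o+d*(z-o[2])/d[2]
def bydepth(f,mask):
    v,u=np.nonzero(mask&(f["range_z"]>0)); 
    pts=cv2.undistortPoints(np.stack([u,v],1).astype(float)[:,None],K(f),np.array(f["distortion"]))[:,0]
    z=f["range_z"][v,u]; T=np.linalg.inv(f["camera_from_world"])
    return (T[:3,:3]@np.c_[pts*z[:,None],z].T).T+T[:3,3]
def mask(f,name):
    hsv=cv2.cvtColor(f["color"],cv2.COLOR_RGB2HSV); h,s,v=[hsv[...,i].astype(int) for i in range(3)]
    if name=="green": return (abs(h-68)<14)&(s>150)&(v>60)
    if name=="red": return ((h<6)|(h>174))&(s>180)&(v>120)
    if name=="blue": return (abs(h-112)<12)&(s>170)&(v>70)
def big(m):
    n,l,st,c=cv2.connectedComponentsWithStats(m.astype(np.uint8)); i=1+np.argmax(st[1:,4]); return l==i
E
python3 - <<'E'
from h import *
np.set_printoptions(precision=4,suppress=True)
for cam in ("top","side"):
    f=imaging.grab_frame(cam)
    for n,z in (("green",.063),("red",.063),("blue",.052)):
        m=big(mask(f,n)); P=bydepth(f,m); uv=np.argwhere(m).mean(0)[::-1]
        top=P[P[:,2]>np.percentile(P[:,2],90)-.004]
        print(cam,n,m.sum(),uv,"onz",onz(f,uv,z),"dep",top.mean(0),(top.max(0)+top.min(0))/2,np.ptp(top,axis=0))
        if n=="blue" :
            r=cv2.minAreaRect(P[:,:2].astype(np.float32)); print(r)
    # pan: points z within 5 mm of .072
    P=bydepth(f,np.ones(f["range_z"].shape,bool)); s=P[(abs(P[:,2]-.072)<.004)&(P[:,0]>.3)&(P[:,0]<.9)]
    print("pan",len(s),np.median(s,axis=0),s.min(0),s.max(0))
    for t in ("green_pot","pan","tare_bar"):
        for r in imaging.mark_of(t,cam)[:3]:
            print(t,r, onz(f,r["uv"],{"green_pot":.003,"pan":.072,"tare_bar":.052}[t]))
    if cam=="top":
        c=f["color"][100:260,150:390,::-1]; cv2.imwrite("pics/b_crop.png",cv2.resize(c,None,fx=3.3,fy=3.3,interpolation=cv2.INTER_CUBIC))
    else:
        c=f["color"][215:325,210:400,::-1]; cv2.imwrite("pics/b_side.png",cv2.resize(c,None,fx=4,fy=4,interpolation=cv2.INTER_CUBIC))
E
```

```text
top green 221 [331.5294 180.1041] onz [ 0.6054 -0.1381  0.063 ] dep [ 0.6053 -0.1382  0.0641] [ 0.6055 -0.139   0.0653] [0.0386 0.0388 0.0063]
top red 241 [315.5311 222.9627] onz [ 0.5016 -0.1023  0.063 ] dep [ 0.5019 -0.1026  0.0637] [ 0.5015 -0.1022  0.0648] [0.0385 0.0408 0.0067]
top blue 909 [199.5149 236.4345] onz [0.46   0.1766 0.052 ] dep [0.4592 0.1756 0.0527] [0.4596 0.1769 0.0543] [0.0366 0.1744 0.0078]
((0.4594957232475281, 0.1770884096622467), (0.17602834105491638, 0.029988687485456467), 86.91411590576172)
pan 1871 [0.624  0.1685 0.0721] [ 0.4853 -0.2002  0.068 ] [0.6832 0.2292 0.0759]
green_pot {'uv': [271.2, 138.3], 'conf': 0.77} [0.7116 0.01   0.003 ]
green_pot {'uv': [343.0, 136.7], 'conf': 0.75} [ 0.721  -0.1731  0.003 ]
green_pot {'uv': [329.5, 180.9], 'conf': 0.64} [ 0.607  -0.1412  0.003 ]
pan {'uv': [206.9, 168.8], 'conf': 0.71} [0.6233 0.1611 0.072 ]
tare_bar {'uv': [198.1, 235.2], 'conf': 0.91} [0.4629 0.1802 0.052 ]
tare_bar {'uv': [205.7, 167.6], 'conf': 0.54} [0.6278 0.1672 0.052 ]Traceback (most recent call last):
  File "<stdin>", line 6, in <module>
  File "h.py", line 20, in big
    n,l,st,c=cv2.connectedComponentsWithStats(m.astype(np.uint8)); i=1+np.argmax(st[1:,4]); return l==i
                                                                       ~~~~~~~~~^^^^^^^^^^
    return _wrapfunc(a, 'argmax', axis=axis, out=out, **kwds)
    return bound(*args, **kwds)
ValueError: attempt to get argmax of an empty sequence
```

View pics/b_crop.png

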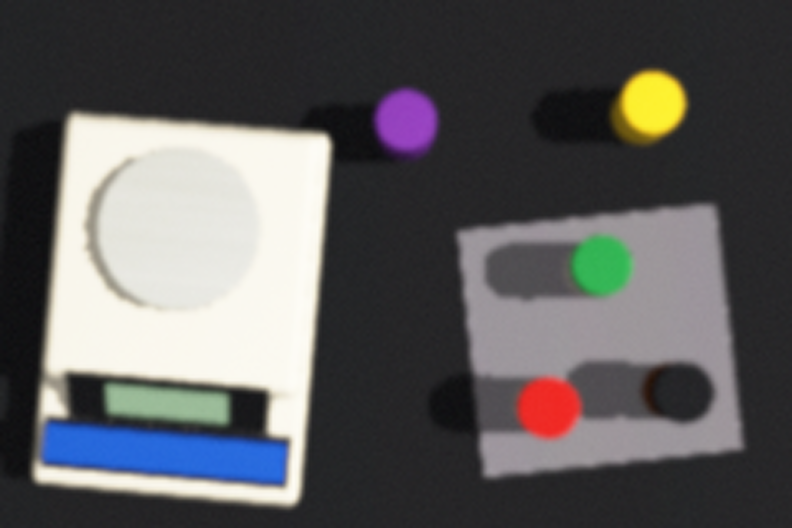

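The crop confirms it: the green lid sits alone at the mat's far edge, and purple and yellow stand off the mat. Measured positions are green (0.605,-0.138) and bar (0.4595,0.177) turned about 3°. The bar plus 165 mm gives the pan at (0.624,0.168), which agrees with the depth data. I'm moving above the green pot.

```bash
python3 -m handwheel '[{"offset":[41,-20.5,0],"rot":[0,0,0],"claw":1},{"offset":[41,-20.5,0],"rot":[0,0,0],"claw":1},{"offset":[41,-20.5,0],"rot":[0,0,0],"claw":1},{"offset":[41,-20.5,0],"rot":[0,0,0],"claw":1},{"offset":[41,-20.5,0],"rot":[0,0,0],"claw":1},{"offset":[41,-20.5,0],"rot":[0,0,0],"claw":1},{"offset":[41,-20.5,0],"rot":[0,0,0],"claw":1},{"offset":[41,-20.5,0],"rot":[0,0,0],"claw":1},{"offset":[41,-20.5,0],"rot":[0,0,0],"claw":1},{"offset":[41,-20.5,0],"rot":[0,0,0],"claw":1},{"offset":[41,-20.5,0],"rot":[0,0,0],"claw":1},{"offset":[41,-20.5,0],"rot":[0,0,0],"claw":1}]' 30
python3 - <<'E'
from h import *
np.set_printoptions(precision=4,suppress=True)
s=status.observe(); print(s["position"],s["tool_rot"],s["qpos"])
f=imaging.grab_frame("wrist"); cv2.imwrite("pics/c_wrist.png",f["color"][:,:,::-1])
m=big(mask(f,"green")); P=bydepth(f,m); top=P[P[:,2]>np.percentile(P[:,2],90)-.004]
print(m.sum(),(top.max(0)+top.min(0))/2,np.ptp(top,axis=0))
f=imaging.grab_frame("side"); cv2.imwrite("pics/c_side.png",f["color"][:,:,::-1])
E
```

```text
clock: 1.6
position: [0.6064, -0.1367, 0.2505]
tool_rot: [3.141, -0.0, 0.432]
force: [0.3, -0.0, -0.5]
grip_width: 0.0854
[ 0.6064 -0.1367  0.2505] [ 3.1414 -0.0002  0.4317] [ 0.2264  0.5184 -0.1471  1.6045  0.0852  1.0247 -1.0851]Traceback (most recent call last):
  File "<stdin>", line 5, in <module>
  File "h.py", line 20, in big
    n,l,st,c=cv2.connectedComponentsWithStats(m.astype(np.uint8)); i=1+np.argmax(st[1:,4]); return l==i
                                                                       ~~~~~~~~~^^^^^^^^^^
    return _wrapfunc(a, 'argmax', axis=axis, out=out, **kwds)
    return bound(*args, **kwds)
ValueError: attempt to get argmax of an empty sequence
```

```bash
ls pics
```

```text
a_side.png
a_top.png
a_wrist.png
b_crop.png
c_wrist.png
```

View pics/c_wrist.png

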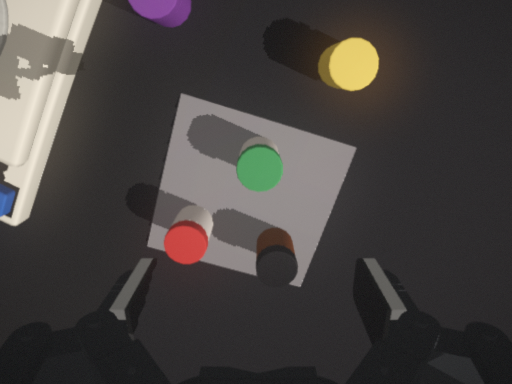

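The wrist view shows the green lid at (260,168), red at (186,243), black at (277,263) and yellow at (350,65). Nothing blocks the jaws. I'll take a quick cross-check of position from this closer camera.

```bash
sed -i 's/abs(h-68)<14)&(s>150)&(v>60)/abs(h-68)<18)\&(s>120)\&(v>60)/' h.py; python3 - <<'E'
from h import *
np.set_printoptions(precision=4,suppress=True)
for cam in("wrist","side"):
    f=imaging.grab_frame(cam); c=f["color"]
    uv0=(168,260) if cam=="wrist" else (242,309)
    print(cv2.cvtColor(c,cv2.COLOR_RGB2HSV)[uv0])
    m=big(mask(f,"green")); P=bydepth(f,m); top=P[P[:,2]>np.percentile(P[:,2],90)-.004]
    print(cam,m.sum(),top.mean(0),(top.max(0)+top.min(0))/2,np.ptp(top,axis=0))
    cv2.imwrite(f"pics/d_{cam}.png",c[:,:,::-1])
    if cam=="wrist":
        c,r=cv2.minEnclosingCircle(np.argwhere(m)[:,::-1].astype(np.float32)); print(c,r,onz(f,c,.063))
E
```

```text
[ 66 119 157]
wrist 3 [ 0.6126 -0.1202  0.0636] [ 0.6126 -0.1203  0.0634] [0.0003 0.0011 0.0023]
(251.5, 163.5) 0.7072067856788635 [ 0.6127 -0.1203  0.063 ]
[ 66 140 157]
side 395 [ 0.6041 -0.1434  0.0618] [ 0.6044 -0.1431  0.0618] [0.0429 0.0419 0.0055]
```

```bash
sed -i 's/(s>120)&(v>60)/(s>90)\&(v>60)/' h.py; python3 - <<'E'
from h import *
np.set_printoptions(precision=4,suppress=True)
for cam in("wrist","side"):
    f=imaging.grab_frame(cam); c=f["color"]
    m=big(mask(f,"green")); P=bydepth(f,m); top=P[P[:,2]>.061]
    print(cam,m.sum(),len(top),top.mean(0),(top.max(0)+top.min(0))/2,np.ptp(top,axis=0))
    if cam=="wrist":
        c,r=cv2.minEnclosingCircle(np.argwhere(m)[:,::-1].astype(np.float32)); print(c,r,onz(f,c,.063))
E
```

```text
wrist 1645 1584 [ 0.6071 -0.1375  0.0634] [ 0.6066 -0.1378  0.0633] [0.0428 0.0431 0.0045]
(260.8594665527344, 169.04029846191406) 23.11532974243164 [ 0.6076 -0.1373  0.063 ]
side 430 269 [ 0.6046 -0.143   0.0621] [ 0.6045 -0.1423  0.0625] [0.0425 0.0423 0.003 ]
```

Wrist, top and side agree on (0.606,-0.138) within about 4 mm, with the lid top at 0.063 as expected. I'll descend to TCP z ≈ 0.032 and close.

```bash
python3 -m handwheel '[{"offset":[0,1,40],"rot":[0,0,0],"claw":1},{"offset":[0,0,40],"rot":[0,0,0],"claw":1},{"offset":[0,0,40],"rot":[0,0,0],"claw":1},{"offset":[0,0,30],"rot":[0,0,0],"claw":1},{"offset":[0,0,25],"rot":[0,0,0],"claw":1},{"offset":[0,0,20],"rot":[0,0,0],"claw":1},{"offset":[0,0,15],"rot":[0,0,0],"claw":1},{"offset":[0,0,8],"rot":[0,0,0],"claw":1},{"offset":[0,0,0],"rot":[0,0,0],"claw":1},{"offset":[0,0,0],"rot":[0,0,0],"claw":1}]'
python3 -m handwheel '[{"offset":[0,0,0],"rot":[0,0,0],"claw":0.3},{"offset":[0,0,0],"rot":[0,0,0],"claw":0.1},{"offset":[0,0,0],"rot":[0,0,0],"claw":-0.1},{"offset":[0,0,0],"rot":[0,0,0],"claw":-0.3},{"offset":[0,0,0],"rot":[0,0,0],"claw":-0.3},{"offset":[0,0,0],"rot":[0,0,0],"claw":-0.3},{"offset":[0,0,0],"rot":[0,0,0],"claw":-0.3},{"offset":[0,0,0],"rot":[0,0,0],"claw":-0.3}]' 30
python3 - <<'E'
from h import *
for cam in("top","side"):
    f=imaging.grab_frame(cam); cv2.imwrite(f"pics/e_{cam}.png",f["color"][:,:,::-1])
E
```

```text
clock: 2.85
position: [0.6062, -0.1396, 0.0331]
tool_rot: [3.141, -0.001, 0.431]
force: [1.0, -0.5, -0.6]
grip_width: 0.0855
clock: 3.65
position: [0.6061, -0.1391, 0.0329]
tool_rot: [3.141, -0.0, 0.432]
force: [-2.0, 1.1, 6.3]
grip_width: 0.0435
```

View pics/e_side.png

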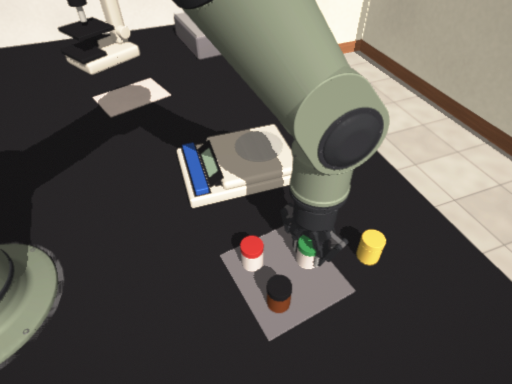

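Jaws stopped at 43.5 mm, so they hold the pot body. Now I'll lift.

```bash
python3 -m handwheel '[{"offset":[0,0,-5],"rot":[0,0,0],"claw":-0.3},{"offset":[0,0,-15],"rot":[0,0,0],"claw":-0.3},{"offset":[0,0,-25],"rot":[0,0,0],"claw":-0.3},{"offset":[0,0,-30],"rot":[0,0,0],"claw":-0.3},{"offset":[0,0,-30],"rot":[0,0,0],"claw":-0.3},{"offset":[0,0,-20],"rot":[0,0,0],"claw":-0.3},{"offset":[0,0,-5],"rot":[0,0,0],"claw":-0.3},{"offset":[0,0,0],"rot":[0,0,0],"claw":-0.3}]'
python3 - <<'E'
from h import *
for cam in("wrist","side"):
    f=imaging.grab_frame(cam); cv2.imwrite(f"pics/f_{cam}.png",f["color"][:,:,::-1])
E
```

```text
clock: 4.55
position: [0.6061, -0.1393, 0.1633]
tool_rot: [3.141, -0.001, 0.432]
force: [0.2, -0.2, -1.8]
grip_width: 0.0438
```

View pics/f_side.png

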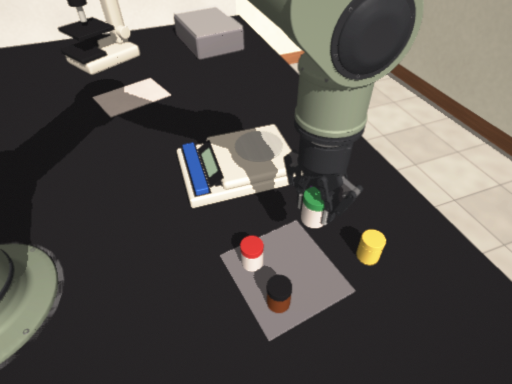

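View pics/f_wrist.png

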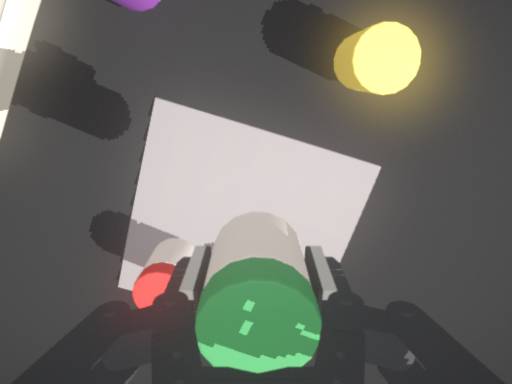

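The pot is held upright (lid at wrist (258,315)) and the red pot is untouched. I'm carrying it over the pan.

```bash
python3 -m handwheel '[{"offset":[6,-11,0],"rot":[0,0,0],"claw":-0.3},{"offset":[12,-23,0],"rot":[0,0,0],"claw":-0.3},{"offset":[16,-30,0],"rot":[0,0,0],"claw":-0.3},{"offset":[18,-33,0],"rot":[0,0,0],"claw":-0.3},{"offset":[18,-34,0],"rot":[0,0,0],"claw":-0.3},{"offset":[18,-34,0],"rot":[0,0,0],"claw":-0.3},{"offset":[18,-33,0],"rot":[0,0,0],"claw":-0.3},{"offset":[16,-30,0],"rot":[0,0,0],"claw":-0.3},{"offset":[12,-23,0],"rot":[0,0,0],"claw":-0.3},{"offset":[8,-14,0],"rot":[0,0,0],"claw":-0.3},{"offset":[3,-6,0],"rot":[0,0,0],"claw":-0.3},{"offset":[0,0,0],"rot":[0,0,0],"claw":-0.3}]'
python3 - <<'E'
from h import *
np.set_printoptions(precision=4,suppress=True)
for cam in("wrist","side","top"):
    f=imaging.grab_frame(cam); cv2.imwrite(f"pics/g_{cam}.png",f["color"][:,:,::-1])
    m=mask(f,"green")
    P=bydepth(f,m); s=status.observe()["position"]; k=np.linalg.norm(P[:,:2]-s[:2],axis=1)<.05; P=P[k]
    if len(P): print(cam,len(P),np.percentile(P[:,2],[5,50,95]),np.median(P,axis=0))
    P=bydepth(f,np.ones(m.shape,bool)); k=(np.linalg.norm(P[:,:2]-s[:2],axis=1)<.03)&(P[:,2]>.09)&(P[:,2]<.2)
    print(cam,"col low",np.percentile(P[k][:,2],[0,1,5]) if k.any() else None)
E
```

```text
clock: 5.85
position: [0.6239, 0.1678, 0.1618]
tool_rot: [3.142, 0.001, 0.432]
force: [-0.1, -0.6, -1.5]
grip_width: 0.0438
wrist 11557 [0.1834 0.1921 0.1931] [0.6308 0.1715 0.1921]
wrist col low [0.1324 0.1368 0.1473]
side 167 [0.18   0.1899 0.1916] [0.6142 0.1548 0.1899]
side col low [0.131  0.1318 0.1357]Traceback (most recent call last):
  File "<stdin>", line 6, in <module>
  File "h.py", line 11, in bydepth
    pts=cv2.undistortPoints(np.stack([u,v],1).astype(float)[:,None],K(f),np.array(f["distortion"]))[:,0]
        ~~~~~~~~~~~~~~~~~~~^^^^^^^^^^^^^^^^^^^^^^^^^^^^^^^^^^^^^^^^^^^^^^^^^^^^^^^^^^^^^^^^^^^^^^^^
cv2.error: OpenCV(4.12.0) /io/opencv/modules/calib3d/src/undistort.dispatch.cpp:347: error: (-215:Assertion failed) CV_IS_MAT(_src) && CV_IS_MAT(_dst) && (_src->rows == 1 || _src->cols == 1) && (_dst->rows == 1 || _dst->cols == 1) && _src->cols + _src->rows - 1 == _dst->rows + _dst->cols - 1 && (CV_MAT_TYPE(_src->type) == CV_32FC2 || CV_MAT_TYPE(_src->type) == CV_64FC2) && (CV_MAT_TYPE(_dst->type) == CV_32FC2 || CV_MAT_TYPE(_dst->type) == CV_64FC2) in function 'cvUndistortPointsInternal'
```

View pics/g_side.png

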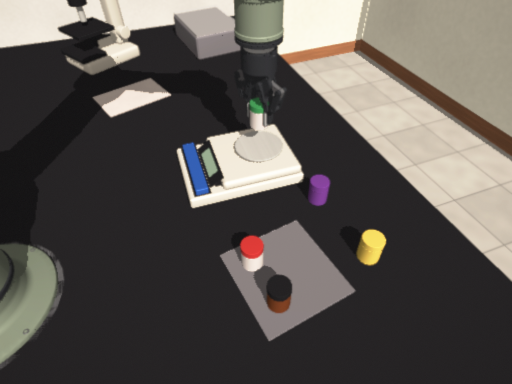

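View pics/g_wrist.png

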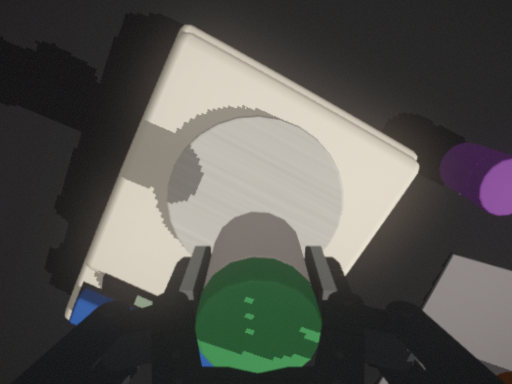

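Lid top is at 0.192, so the underside is at about 0.132 and there are about 60 mm down to the pan. I'll lower 58 mm and check.

```bash
python3 -m handwheel '[{"offset":[0,0,15],"rot":[0,0,0],"claw":-0.3},{"offset":[0,0,20],"rot":[0,0,0],"claw":-0.3},{"offset":[0,0,13],"rot":[0,0,0],"claw":-0.3},{"offset":[0,0,6],"rot":[0,0,0],"claw":-0.3},{"offset":[0,0,4],"rot":[0,0,0],"claw":-0.3},{"offset":[0,0,0],"rot":[0,0,0],"claw":-0.3},{"offset":[0,0,0],"rot":[0,0,0],"claw":-0.3}]'
python3 -m handwheel '[{"offset":[0,0,1],"rot":[0,0,0],"claw":-0.3},{"offset":[0,0,0],"rot":[0,0,0],"claw":-0.3}]'
```

```text
clock: 6.7
position: [0.6245, 0.1677, 0.1048]
tool_rot: [3.142, -0.001, 0.432]
force: [-0.1, 0.5, 0.1]
grip_width: 0.0439
clock: 6.9
position: [0.6243, 0.1676, 0.1036]
tool_rot: [3.142, -0.001, 0.432]
force: [0.0, -0.1, -1.9]
grip_width: 0.0434
```

```bash
python3 -m handwheel '[{"offset":[0,0,1],"rot":[0,0,0],"claw":-0.3},{"offset":[0,0,0],"rot":[0,0,0],"claw":-0.3}]'
python3 -m handwheel '[{"offset":[0,0,0.7],"rot":[0,0,0],"claw":-0.3},{"offset":[0,0,0],"rot":[0,0,0],"claw":-0.3}]'
```

```text
clock: 7.1
position: [0.6241, 0.1676, 0.1023]
tool_rot: [3.142, 0.0, 0.432]
force: [0.5, -0.4, -1.1]
grip_width: 0.0434
clock: 7.3
position: [0.6243, 0.1677, 0.1019]
tool_rot: [-3.142, -0.0, 0.432]
force: [-1.8, -0.6, 3.7]
grip_width: 0.0438
```

Contact: force has risen to +3.7 N at TCP z 0.102, as predicted. I'll open gently.

```bash
python3 -m handwheel '[{"offset":[0,0,0],"rot":[0,0,0],"claw":0.08},{"offset":[0,0,0],"rot":[0,0,0],"claw":0.12},{"offset":[0,0,0],"rot":[0,0,0],"claw":0.2},{"offset":[0,0,0],"rot":[0,0,0],"claw":0.4},{"offset":[0,0,0],"rot":[0,0,0],"claw":0.6},{"offset":[0,0,0],"rot":[0,0,0],"claw":0.8},{"offset":[0,0,0],"rot":[0,0,0],"claw":1},{"offset":[0,0,0],"rot":[0,0,0],"claw":1},{"offset":[0,0,0],"rot":[0,0,0],"claw":1}]'
python3 - <<'E'
from h import *
for cam in("wrist","side"):
    f=imaging.grab_frame(cam); cv2.imwrite(f"pics/i_{cam}.png",f["color"][:,:,::-1])
E
```

```text
clock: 8.2
position: [0.6242, 0.1675, 0.1016]
tool_rot: [-3.142, -0.0, 0.432]
force: [-0.4, 0.6, -0.0]
grip_width: 0.0855
```

View pics/i_wrist.png

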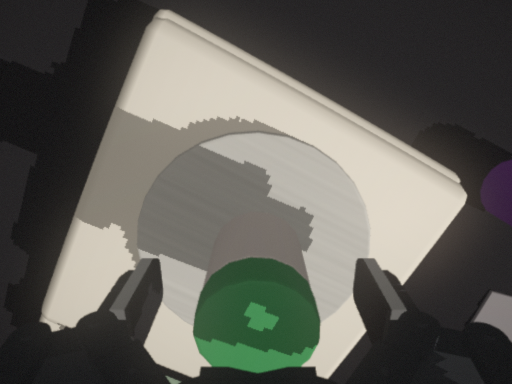

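Released, with both pads well clear and the pot standing at (257,315). I'm rising straight up, then moving over the bar while the jaws shut.

```bash
python3 -m handwheel '[{"offset":[0,0,-5],"rot":[0,0,0],"claw":1},{"offset":[0,0,-15],"rot":[0,0,0],"claw":1},{"offset":[0,0,-25],"rot":[0,0,0],"claw":1},{"offset":[0,0,-30],"rot":[0,0,0],"claw":1},{"offset":[0,0,-30],"rot":[0,0,0],"claw":1},{"offset":[0,0,-20],"rot":[0,0,0],"claw":1},{"offset":[0,0,-5],"rot":[0,0,0],"claw":1}]'
python3 -m handwheel '[{"offset":[-15,-8,0],"rot":[0,0,0],"claw":1},{"offset":[-25,-13,0],"rot":[0,0,0],"claw":1},{"offset":[-30,-16,0],"rot":[0,0,0],"claw":1},{"offset":[-30,-16,0],"rot":[0,0,0],"claw":0},{"offset":[-25,-14,0],"rot":[0,0,0],"claw":-1},{"offset":[-20.4,-10.5,0],"rot":[0,0,0],"claw":-1},{"offset":[0,0,0],"rot":[0,0,0],"claw":-1},{"offset":[0,0,0],"rot":[0,0,0],"claw":-1},{"offset":[0,0,0],"rot":[0,0,0],"claw":-1}]'
python3 - <<'E'
from h import *
np.set_printoptions(precision=4,suppress=True)
for cam in("wrist","side","top"):
    f=imaging.grab_frame(cam); cv2.imwrite(f"pics/j_{cam}.png",f["color"][:,:,::-1])
    m=mask(f,"green"); P=bydepth(f,m) if m.any() else np.zeros((0,3)); P=P[(P[:,2]>.129)&(P[:,2]<.14)]
    if len(P): print(cam,len(P),(P.max(0)+P.min(0))/2,np.ptp(P,axis=0))
    m=mask(f,"blue"); print(m.sum())
    if m.sum()>50:
        P=bydepth(f,big(m)); print(cam,cv2.minAreaRect(P[:,:2].astype(np.float32)),np.median(P[:,2]))
    print(imaging.mark_of("tare_bar",cam)[:1])
    if imaging.mark_of("tare_bar",cam): print(onz(f,imaging.mark_of("tare_bar",cam)[0]["uv"],.052))
E
```

```text
clock: 9.0
position: [0.6251, 0.1679, 0.2354]
tool_rot: [3.141, -0.004, 0.432]
force: [0.3, 0.5, -0.3]
grip_width: 0.0855
clock: 9.9
position: [0.4604, 0.177, 0.2317]
tool_rot: [3.142, -0.0, 0.431]
force: [1.0, 0.3, 0.3]
grip_width: 0.0004
wrist 317 [0.6084 0.1615 0.1315] [0.0132 0.0238 0.0043]
0
[{'uv': [255.0, 170.6], 'conf': 0.81}]
[0.4594 0.1798 0.052 ]
side 155 [0.6226 0.1645 0.1307] [0.0433 0.0429 0.0034]
622
side ((0.45708125829696655, 0.17391686141490936), (0.1783236265182495, 0.028895793482661247), 86.94105529785156) 0.050136475782437406
[{'uv': [192.1, 163.9], 'conf': 0.85}]
[0.454  0.1776 0.052 ]
top 272 [0.6233 0.1677 0.1324] [0.0389 0.0417 0.0068]
399
top ((0.46082502603530884, 0.12757547199726105), (0.0770743191242218, 0.037331338971853256), 86.1667709350586) 0.051915095882113294
[{'uv': [198.4, 236.3], 'conf': 0.74}]
[0.4603 0.1794 0.052 ]
```

View pics/j_side.png

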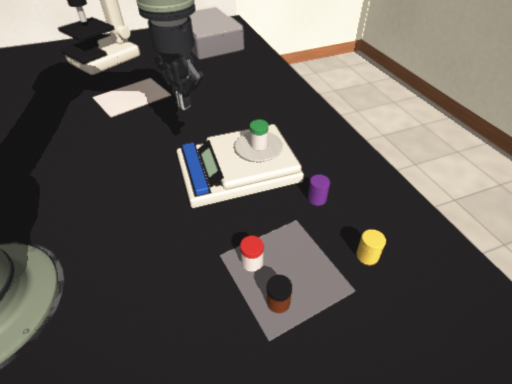

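View pics/j_wrist.png

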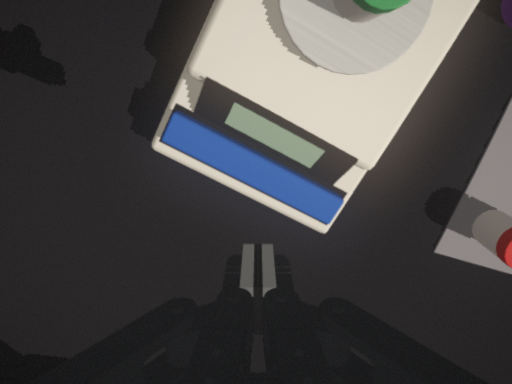

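The pot stands centred on the pan at (0.623,0.167), with its top at 0.132. The closed tips are over the bar's centre to within about 3 mm; in the wrist view the bar spans (168,125) to (338,210). Next I'll descend to just above it.

```bash
python3 -m handwheel '[{"offset":[0,0,15],"rot":[0,0,0],"claw":-1},{"offset":[0,0,30],"rot":[0,0,0],"claw":-1},{"offset":[0,0,35],"rot":[0,0,0],"claw":-1},{"offset":[0,0,30],"rot":[0,0,0],"claw":-1},{"offset":[0,0,20],"rot":[0,0,0],"claw":-1},{"offset":[0,0,14],"rot":[0,0,0],"claw":-1},{"offset":[0,0,8],"rot":[0,0,0],"claw":-1},{"offset":[0,0,0],"rot":[0,0,0],"claw":-1},{"offset":[0,0,0],"rot":[0,0,0],"claw":-1}]'
python3 -m handwheel '[{"offset":[0,0,2],"rot":[0,0,0],"claw":-1},{"offset":[0,0,2],"rot":[0,0,0],"claw":-1},{"offset":[0,0,2],"rot":[0,0,0],"claw":-1},{"offset":[0,0,2],"rot":[0,0,0],"claw":-1},{"offset":[0,0,0],"rot":[0,0,0],"claw":-1}]'
```

```text
clock: 11.4
position: [0.4599, 0.1772, 0.0801]
tool_rot: [-3.142, -0.001, 0.432]
force: [-0.4, -0.4, -0.1]
grip_width: -0.0001
clock: 11.9
position: [0.4596, 0.1771, 0.0714]
tool_rot: [-3.142, 0.0, 0.432]
force: [0.0, -0.4, 0.0]
grip_width: -0.0001
```

Tips are right at the bar's top (0.0714 − 0.019 = 0.052). Now I'll press and hold.

```bash
python3 -m handwheel '[{"offset":[0,0,2],"rot":[0,0,0],"claw":-1},{"offset":[0,0,2],"rot":[0,0,0],"claw":-1},{"offset":[0,0,2],"rot":[0,0,0],"claw":-1},{"offset":[0,0,2],"rot":[0,0,0],"claw":-1},{"offset":[0,0,1],"rot":[0,0,0],"claw":-1},{"offset":[0,0,0],"rot":[0,0,0],"claw":-1}]'
python3 -m handwheel '[{"offset":[0,0,1],"rot":[0,0,0],"claw":-1},{"offset":[0,0,0.5],"rot":[0,0,0],"claw":-1},{"offset":[0,0,0],"rot":[0,0,0],"claw":-1}]'
python3 - <<'E'
from h import *
np.set_printoptions(precision=4,suppress=True)
for cam in("wrist","side"):
    f=imaging.grab_frame(cam); cv2.imwrite(f"pics/k_{cam}.png",f["color"][:,:,::-1])
    hsv=cv2.cvtColor(f["color"],cv2.COLOR_RGB2HSV); m=(abs(hsv[...,0].astype(int)-112)<14)&(hsv[...,1]>110)&(hsv[...,2]>40)
    if m.sum()<30: continue
    P=bydepth(f,cv2.erode(big(m).astype(np.uint8),np.ones((3,3)))>0)
    t=(P[:,:2]-[.4595,.177])@[.054,.9985]
    for a in(-.09,-.06,-.03,0,.03,.06):
        k=(t>=a)&(t<a+.03)
        if k.sum()>5: print(cam,a,k.sum(),np.median(P[k,2]))
print(status.observe()["force"],status.observe()["position"])
E
```

```text
clock: 12.5
position: [0.4597, 0.1772, 0.0625]
tool_rot: [-3.142, 0.0, 0.432]
force: [-1.0, 0.1, 5.9]
grip_width: -0.0004
clock: 12.8
position: [0.4597, 0.1771, 0.0611]
tool_rot: [3.142, -0.0, 0.432]
force: [-1.1, -1.2, 6.3]
grip_width: -0.0001
wrist -0.09 1218 0.04200410263988115
wrist -0.06 1797 0.04212559035799529
wrist -0.03 1484 0.042030807826886826
wrist 0 2442 0.042160439062588026
wrist 0.03 3809 0.04226605943370379
wrist 0.06 4029 0.04231322815153102
side -0.09 105 0.04042990476305275
side -0.06 97 0.040187016185306845
side -0.03 51 0.0402922070700249
[-1.5544 -0.505   5.5486] [0.4597 0.1771 0.0611]
```

View pics/k_side.png

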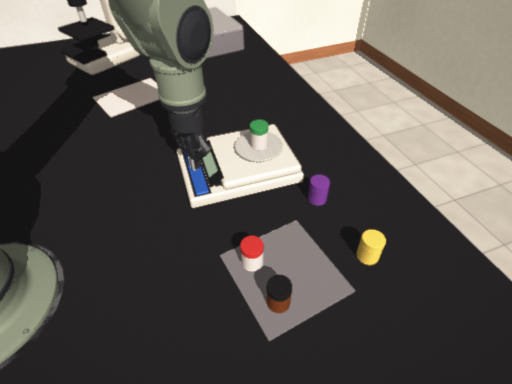

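View pics/k_wrist.png

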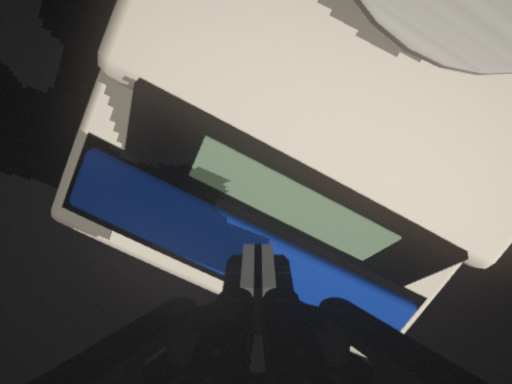

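The bar is down about 10 mm (0.042) and level along its whole length, and the pot is still standing. I'll hold a little longer, then release and retreat.

```bash
python3 -m handwheel '[{"offset":[0,0,0],"rot":[0,0,0],"claw":-1},{"offset":[0,0,0],"rot":[0,0,0],"claw":-1},{"offset":[0,0,0],"rot":[0,0,0],"claw":-1},{"offset":[0,0,-4],"rot":[0,0,0],"claw":-1},{"offset":[0,0,-6],"rot":[0,0,0],"claw":-1},{"offset":[0,0,-10],"rot":[0,0,0],"claw":-1},{"offset":[0,0,-25],"rot":[0,0,0],"claw":-1},{"offset":[0,0,-35],"rot":[0,0,0],"claw":-1},{"offset":[0,0,-35],"rot":[0,0,0],"claw":-1},{"offset":[0,0,-20],"rot":[0,0,0],"claw":-1},{"offset":[0,0,0],"rot":[0,0,0],"claw":-1},{"offset":[0,0,0],"rot":[0,0,0],"claw":-1}]'
python3 - <<'E'
from h import *
np.set_printoptions(precision=4,suppress=True)
for cam in("wrist","side","top"):
    f=imaging.grab_frame(cam); cv2.imwrite(f"pics/l_{cam}.png",f["color"][:,:,::-1])
    m=mask(f,"green"); P=bydepth(f,m) if m.any() else np.zeros((0,3)); P=P[(P[:,2]>.129)&(P[:,2]<.14)]
    if len(P): print(cam,"pot",len(P),(P.max(0)+P.min(0))/2,np.ptp(P,axis=0))
    m=mask(f,"red")
    if m.sum()>50 and cam!="wrist": print(cam,"red",np.argwhere(big(m)).mean(0)[::-1],onz(f,np.argwhere(big(m)).mean(0)[::-1],.063))
    hsv=cv2.cvtColor(f["color"],cv2.COLOR_RGB2HSV); m=(abs(hsv[...,0].astype(int)-112)<14)&(hsv[...,1]>110)&(hsv[...,2]>40)
    if m.sum()<30: continue
    P=bydepth(f,cv2.erode(big(m).astype(np.uint8),np.ones((3,3)))>0)
    print(cam,"bar z",np.percentile(P[:,2],[10,50,90]))
E
```

```text
clock: 14.1
position: [0.4596, 0.177, 0.1966]
tool_rot: [3.142, -0.001, 0.432]
force: [0.3, -0.5, -0.9]
grip_width: -0.0002
wrist bar z [0.051  0.0523 0.0532]
side pot 155 [0.6224 0.1638 0.1307] [0.0436 0.0425 0.0033]
side red [251.2908 246.2219] [ 0.4982 -0.1104  0.063 ]
side bar z [0.0486 0.0501 0.0515]
top pot 274 [0.6233 0.1675 0.1332] [0.0388 0.0414 0.0084]
top red [315.5872 222.9617] [ 0.5016 -0.1025  0.063 ]
top bar z [0.0494 0.0523 0.0547]
```

View pics/l_side.png

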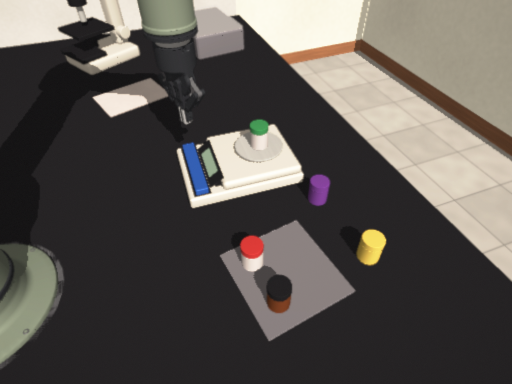

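The pot is upright on the pan at (258,135), the bar is back up at 0.052, red is unmoved at (251,247), and the gripper is clear.

```bash
python3 -c "
from workcell import bot; print(bot.job_done())"
```

```text
the job is handed in; nothing more can be done
None
```

The green-lidded pot is standing upright and released on the balance pan. I pressed the tare bar to its stop near the centre, held it for over half a second, then let it spring back. The job was handed in after about 14 s; it reports no verdict.

What the last checks showed:
- **Green pot:** it stands about 1 mm from the pan's centre by the top camera, about 5 mm by the side camera. Its lid top is at 0.131–0.133 m; 0.132 m is expected.
- **Tare bar, pressed:** the wrist camera put its top at 0.042 m along its whole length, so about 10 mm down and level within 0.3 mm. The force was about 6 N. The side camera read about 2 mm lower, which is within calibration.
- **Tare bar, released:** back at its rest height of about 0.052 m by the wrist and top cameras. The side camera again read about 2 mm low.
- **Red pot:** it has not moved in the top picture (less than 0.1 pixel).
- **Gripper:** clear of everything, about 13 cm above the bar.

No check failed. The one larger disagreement was the side camera, which placed the pots and bar 3–8 mm off from the top camera throughout.

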